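# Snap a test weight onto a spring-gated hook and tug-test it

### The arm

A 6-joint arm with a two-finger parallel gripper is mounted at the origin on a cart in front of the work surface, level with it; the furniture and walls round the work are solid. World frame = base frame: x ahead of the robot, y to its left, z up, the work surface at z = 0. Lengths are in mm, angles in rad, forces in N, time in s.
With the tool pointing down it reaches from about 350 to 975 mm from the base axis. Payload 7.1 kg.
Tool frame: the origin (TCP) lies at the very end of the fingers, on their centre line; the grasp point (between the pads) lies 19 mm behind it; z points along the fingers, y is the line along which they close (so a half turn about z gives the same grasp; the last joint's range is limited). The gripper opens to 88 mm and grips with 3 to 60 N. Pads are 20 mm wide; open, the fingers measure 115 mm over their backs; the gripper's body (75 mm by 178 mm) begins 61 mm behind the grasp point.
Start: joints at [1.31, 0.423, 1.63, -0, 1.089, -0.019], TCP at [149.625, 606.809, 222.675] pointing down, gripper open.
Joint ranges: [-3, 3], [-0.9, 2.11], [0.09, 2.58], [-1.31, 4.45], [0.11, 2.69], [-2.54, 2.54]. Speed limits (rad/s): [2.39, 2.39, 3.01, 3.14, 3.14, 3.14].

### API

Orientations are given as a rotation vector (axis times angle).
In Python, from workcell import * gives the robot as it stands.
- The arm moves only by the tool step_arm, never from a script. Its argument "deltas" is a list of rows, each a list of 3 entries, a list of its own where there are three numbers: the shift along the tool's x, y, z in units of 300 mm (1.0 is 300 mm), then the turn, a rotation vector about the tool's x, y, z in units of 1.5 rad (1.0 is 1.5 rad), then the gripper command: -1 is shut, 1 is fully open, values between are in proportion. In form: [[[dx, dy, dz], [rx, ry, rz], gripper], ...]. A call has 1 to 20 rows; each row is the pose to reach, as a shift and turn from the pose commanded when the call began, along the tool's axes at that moment; what a row does not reach only later rows make up. A row lasts 1/12 s, in which the tool goes at most 41.7 mm and 7.16 degrees, less where a joint would pass 70% of its speed; a pose out of reach is approached as far as the arm can. A call with a number of a shift or a turn outside -1 to 1 is refused whole. A call with a gripper value outside its range is refused whole. The fingers move at their own pace and stop on an object; the grip force is fixed at half the most. Time passes only in rows, so rows that repeat a pose let the fingers close. It gives the time, the measured TCP pose, the force, the opening and the grip force at its end, in the units of the state.
- get_obs(): the state, without advancing time (a new reading comes with each control period).
- get_image(name): name is "scene" or "top" or "wrist"; returns a dict with "pixels" (480x640x3 uint8, red, green, blue), "fx", "fy", "cx", "cy" (pixels), "T" (4x4, takes a point from camera to world coordinates). Camera axes: x right, y down, z forward; pixel columns grow to the right and rows downward; lengths in mm; the calibration is good to about 2 mm. The wrist camera is an equidistant fisheye: a pixel r from the principal point sees the ray r / f radians off the axis. A picture is of the moment at which its call begins. There is no depth.
- close_job(): hands the job in; it is judged then, once.
The state is a dict: "t": time; "qpos": joint angles; "qvel": joint speeds; "joint_torque": joint torques, N m; "ee_pos": TCP position; "orientation": TCP orientation; "ft_force": force on the tool from outside, world axes, zero at the start; "moment": the same for the moment, N m; "width": finger opening in mm; "grasp_force": force on a finger pad.
Only numpy, scipy, OpenCV 4.12 (cv2) and the standard library are available. Lean on these libraries where they do the work, as an engineer would, in place of code of your own. Each camera call takes 0.05 s, during which the arm holds its last target. There are 200 camera calls.

### The job

Take the small steel weight that has a ring on top, push its ring inward past the sprung gate of the snap hook on the bench stand so that the gate snaps shut behind it, then tug the ring straight back against the inside of the shut gate until the hook's end play is used up and hold a steady pull of about 10 N for a second to check that it holds. Leave the weight hanging still from the hook's straight bar, let go, never push or pull the hook with 20 N or more, and leave everything else where it is.

Things in the scene. Friction and masses are not known exactly. Their poses are not given: they have to be found in the camera images.
- ring_weight: Loose plain steel test weight, 0.18 to 0.35 kg: round foot 40 mm across and 32 mm tall, on it an upright ring, on that a flat grip lug; 108 mm tall in all. Origin: centre of the underside, z up. The ring stands in the body's y-z plane, so its hole looks along the body's x; front and back are alike.
- ring_centre (a point): Centre of the ring's hole, 59 mm above the weight's underside. The ring is 46 mm outside, its hole 32 mm, its wire 7 mm thick.
- lug (a point): Middle of the grip lug on the ring, 95 mm above the underside. The lug is 8 mm thick (along the body's x), 24 mm wide (along y) and stands from 80 to 108 mm above the underside. Pinch it across its 8 mm from above, fingertips no lower than 82 mm above the underside so that they stay above the hook.
- snap_hook: Steel snap hook lying level, 170 mm above the bench. Origin: on the axis of its straight load bar, in line with the shut gate; +x along the bar from its free nose to the stand, y left of that, z up. The bar (8 mm thick, on y = 0) starts at the nose, x = -10 mm, which curls to y = 8 mm. Its shank has some 16 mm of stiff end play along x in the stand's bush (5 N drags it); where it stands in it varies, the end is felt.
- loop_back (a point): Back of the loop, at hook x = 75 mm, y = 0, where the other side bar meets the load bar. That side bar (8 mm thick) lies at y = 47 mm from x = 0 to 48 mm, then curves round to here. The opening between the bars, at x = 0, is closed by the gate.
- gate_mid (a point): Point on the gate, 25 mm from its hinge. The gate, a 5 mm rod, hinges about the vertical at hook x = 0, y = 44 mm and reaches across to the nose. A ring goes on along +x, facing along x and centred on y = 0, z = 0: one side of its wire pushes the gate at y = 20 mm, the other passes outside the hook.
- gate (a joint): Gate angle, rad: 0 shut against the nose (it cannot open outward), growing to 1.25 as pressed inward. A spring shuts it: pushing with the ring takes about 1.5 to 5 N. It lets the wire past when the ring's centre is at about hook x = 35 mm. Pulled back, the ring meets the inside of the shut gate at x = 6 mm.
- bar_rest (a point): Point on the load bar's axis at hook x = 40 mm, where the ring may be left. There is room for the ring's centre from x = 6 to 55 mm; a ring hanging on the bar has its centre 12 mm below the bar's axis.
- post_top (a point): Top of the stand's square 30 mm post, 178 mm above the bench, at some 115 mm along hook x, depending on the play. Its base plate is 120 x 100 x 10 mm. Nothing of the hook or stand rises more than 9 mm above the load bar's axis.
- knob_weight: Bystander: loose steel weight with the same round foot but a small solid knob (60 mm tall in all) and no ring. Origin: centre of the underside. Leave it.
- spanner: Bystander: loose open-ended spanner, 126 mm long, flat on the bench; origin at the centre of its underside.
- side_cutters: Bystander: loose side cutters, 118 x 108 x 12 mm; origin at the centre of the underside.
- stubby_driver: Bystander: loose stubby screwdriver, 88 mm long, 30 mm thick; origin at the centre of the underside.
Not all that is in view belongs to the job. What is shaped like the ring_weight but green or turquoise is not meant.

How it is judged:
By the outcome, as a careful person would: the job done as asked, in the order asked, and still so for the second after the job is handed in, with the robot touching nothing.
It also fails if it takes over 70 s, if anything falls off the work surface, if the arm or the gripper's body presses on something with over 40 N, if the wrist force passes 120 N, or if a joint passes its speed limit or range.

## Working session

There is one attempt and no reset: what is moved stays moved. The work goes in short steps, Python scripts to look and compute and a tool call to move; the robot and the scene stay as the last step left them, time stands still between calls to the robot, and variables do not carry over. Pictures are saved under pics/ and viewed, at most 12 in all, crops included, and the job is handed in when it is done.

Besides the shell and the picture viewer there is one more tool, called after "Emit:" as a command line: name --argument value ..., lists and objects as JSON in quotes. step_arm: Moves the arm, as the interface text tells. Its arguments: {"type":"object","properties":{"deltas":{"type":"array","items":{"type":"array"}}},"required":["deltas"]}

```bash
mkdir -p pics; python3 - <<'E'
from workcell import *
import cv2,numpy as np,pickle
d={}
for n in ("scene","top","wrist"):
    im=get_image(n); d[n]=im
    print(n,im["fx"],im["fy"],im["cx"],im["cy"]); print(np.round(im["T"],3).tolist())
    cv2.imwrite(f"pics/{n}0.png",im["pixels"][:,:,::-1])
pickle.dump(d,open("cam0.pkl","wb"))
o=get_obs();print({k:np.round(v,3).tolist() for k,v in o.items()})
E
```

```text
scene 464.56792128321484 464.56792128321484 326.45425569056164 238.77088928881014
[[-0.534, -0.338, 0.775, -294.519], [-0.845, 0.236, -0.48, 544.317], [-0.021, -0.911, -0.412, 578.391], [0.0, 0.0, 0.0, 1.0]]
top 512.9259228415461 512.9259228415461 330.34486311324895 238.2514561143659
[[0.022, -0.991, 0.135, 388.4], [-1.0, -0.021, 0.01, 22.496], [-0.007, -0.135, -0.991, 1253.633], [0.0, 0.0, 0.0, 1.0]]
wrist 371.64829954431775 371.64829954431775 322.0301640704977 238.61715185697108
[[0.239, 0.94, 0.245, 84.937], [0.971, -0.231, -0.062, 622.817], [-0.002, 0.253, -0.968, 384.159], [0.0, 0.0, 0.0, 1.0]]
{'t': 0.15, 'qpos': [1.31, 0.424, 1.63, -0.0, 1.089, -0.019], 'qvel': [0.001, -0.003, -0.003, -0.0, 0.001, -0.001], 'joint_torque': [0.0, -54.499, -27.392, 0.064, 0.02, -0.0], 'ee_pos': [149.551, 606.433, 222.096], 'orientation': [-0.379, -3.118, 0.002], 'ft_force': [0.992, -0.62, 0.303], 'moment': [-0.017, -0.015, -0.003], 'grasp_force': 0.0, 'width': 87.54}
```

View pics/scene0.png

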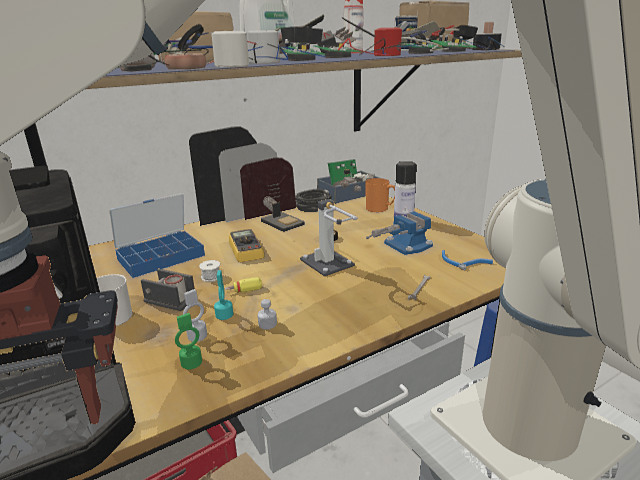

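View pics/top0.png

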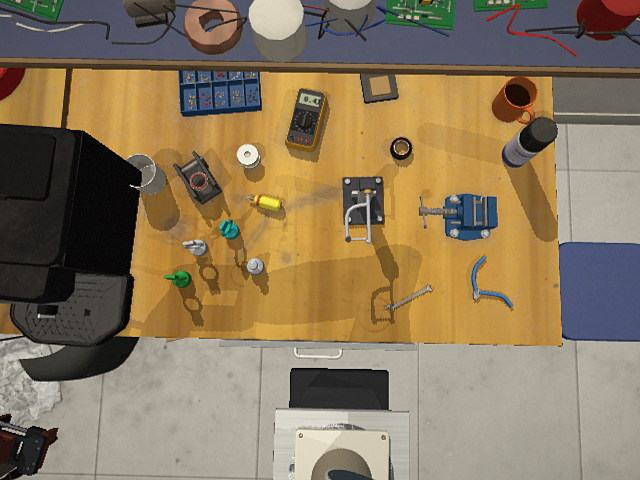

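Candidates for ring_weight: green (scene 190,345 / top 178,279), turquoise (scene 222,298 / top 229,229) and plain steel (scene 196,315 / top 196,246). The steel one fits, because the others are the wrong colour. The knob weight is at top 255,266, and the hook's stand is at top 363,203. I'll confirm with an enlarged composite.

```bash
python3 - <<'E'
import pickle,cv2,numpy as np
d=pickle.load(open("cam0.pkl","rb"))
def c(n,x,y,w,h): return cv2.resize(d[n]["pixels"][y:y+h,x:x+w,::-1],(400,300),interpolation=cv2.INTER_CUBIC)
a=np.vstack([np.hstack([c("top",160,210,80,60),c("top",320,170,80,60)]),np.hstack([c("scene",150,275,120,90),c("scene",290,185,80,60)])])
cv2.imwrite("pics/comp.png",a)
E
```

```text
(no output)
```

View pics/comp.png

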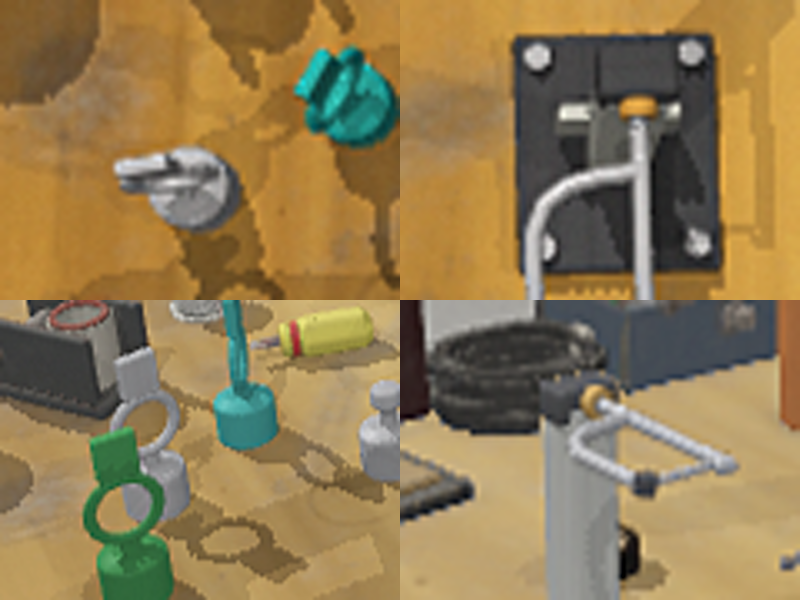

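View pics/wrist0.png

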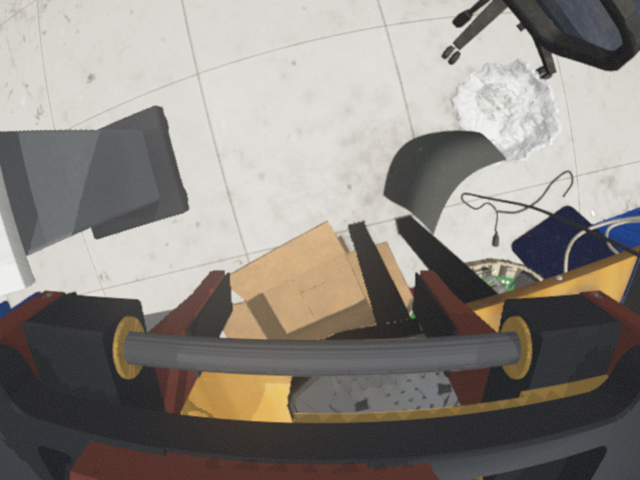

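The composite confirms that the plain steel weight (top-left panel) stands between the green and turquoise ones. The hook's bar runs along image-up (world +x), with its nose toward the robot and the gate at about top row 240. Next I'll triangulate.

```bash
cat > h.py <<'E'
import numpy as np,pickle
def ray(c,u,v,fish=False):
    x,y=(u-c["cx"])/c["fx"],(v-c["cy"])/c["fy"]
    if fish:
        r=np.hypot(x,y); d=np.array([x/r*np.sin(r),y/r*np.sin(r),np.cos(r)])
    else: d=np.array([x,y,1.])
    d=c["T"][:3,:3]@d; return c["T"][:3,3],d/np.linalg.norm(d)
def onz(c,u,v,z,fish=False):
    o,d=ray(c,u,v,fish); return o+d*(z-o[2])/d[2]
def tri(rs):
    A=sum(np.eye(3)-np.outer(d,d) for o,d in rs); b=sum((np.eye(3)-np.outer(d,d))@o for o,d in rs)
    p=np.linalg.solve(A,b); return p,[np.linalg.norm(np.cross(p-o,d)) for o,d in rs]
def proj(c,p,fish=False):
    q=c["T"][:3,:3].T@(np.asarray(p,float)-c["T"][:3,3])
    if fish:
        r=np.hypot(q[0],q[1]);t=np.arctan2(r,q[2]);return c["cx"]+c["fx"]*t*q[0]/r,c["cy"]+c["fy"]*t*q[1]/r
    return c["cx"]+c["fx"]*q[0]/q[2],c["cy"]+c["fy"]*q[1]/q[2]
E
python3 - <<'E'
from h import *
import cv2
d=pickle.load(open("cam0.pkl","rb"));t=d["top"];s=d["scene"]
p=lambda a:np.round(a,1)
print("foot top disc z32",p(onz(t,199,247.6,32)))
print("knob",p(onz(t,255,266,30)),"turq",p(onz(t,232,229,32)),"green",p(onz(t,182,279,32)))
print("lug tri",[p(x) for x in tri([ray(t,188,244),ray(s,190.8,296)])])
print("lug tri",[p(x) for x in tri([ray(t,188,244),ray(s,191,290)])])
print("bar z170",p(onz(t,368,196,170)),p(onz(t,368.6,230,170)),p(onz(t,368.8,241,170)))
print("nose tri",tri([ray(t,369,241),ray(s,290+325*.2,185+165*.2)]))
print("hinge tri",tri([ray(t,347.5,240),ray(s,290+245*.2,185+185*.2)]))
print("shelf edge?",p(onz(t,300,68,400)))
im=cv2.resize(np.hstack([t["pixels"][185:250,330:385],t["pixels"][225:265,175:215][:40].repeat(1,0) if 0 else cv2.copyMakeBorder(t["pixels"][225:265,175:215],0,25,0,0,cv2.BORDER_CONSTANT)]),None,fx=8,fy=8,interpolation=cv2.INTER_CUBIC)
cv2.imwrite("pics/z.png",im[:,:,::-1]);print(im.shape)
E
```

```text
foot top disc z32 [525.7 350.1  32. ]
knob [484.5 213.9  30. ] turq [572.5 272.9  32. ] green [449.5 386.4  32. ]
lug tri [array([525.4, 356.7, 100.7]), array([0.5, 0.5])]
lug tri [array([524.3, 353.8, 113.9]), array([0.5, 0.5])]
bar z170 [629.8 -45.4 170. ] [555.7 -47.6 170. ] [532.  -48.3 170. ]
nose tri (array([532.0595374 , -48.34231055, 171.39942666]), [np.float64(0.4019670450648666), np.float64(0.40196704506495157)])
hinge tri (array([532.87831696,  -3.02761762, 171.70166596]), [np.float64(0.13816412070134032), np.float64(0.13816412070127954)])
shelf edge? [806.1  91.4 400. ]
(520, 760, 3)
```

View pics/z.png

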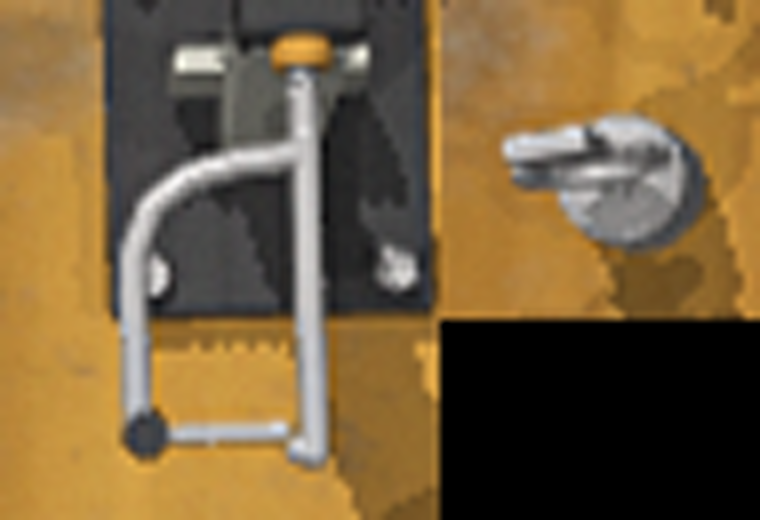

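```bash
cat >> h.py <<'E'
from scipy.spatial.transform import Rotation as R
def down(yaw): # tool z down, tool y at world yaw
    y=np.array([np.cos(yaw),np.sin(yaw),0]);z=np.array([0,0,-1.]);return R.from_matrix(np.c_[np.cross(y,z),y,z])
def delta(p0,r0,p,yaw):
    r0=R.from_rotvec(r0); return np.round(r0.inv().apply(np.array(p)-p0)/300,4),np.round((r0.inv()*down(yaw)).as_rotvec()/1.5,4)
E
python3 - <<'E'
from h import *
d=pickle.load(open("cam0.pkl","rb"));t=d["top"];s=d["scene"]
p=lambda a:np.round(a,1)
a,b=onz(t,183.1,243.75,108),onz(t,193.75,241.25,108);print("lug edge",p(a),p(b),p((a+b)/2),"yaw",np.arctan2(-(a-b)[0],(a-b)[1]))
for u,v in((300,80),(305,200),(313,440),(145,433),(300,432)): print(u,v,p(onz(t,330+u/8-.4,185+v/8-.4,170)))
p0=[149.625,606.809,222.675];r0=[-0.379,-3.118,0.002]
m=[337,480,222.7];print(delta(p0,r0,m,0.78)); print(delta(m,down(.78).as_rotvec(),[526,353,200],.23))
E
```

```text
lug edge [525.1 366.1 108. ] [531.3 342.4 108. ] [528.2 354.3 108. ] yaw 0.2551669138843034
300 80 [632.8 -43.5 170. ]
305 200 [600.  -45.2 170. ]
313 440 [535.  -48.1 170. ]
145 433 [535.9  -3.4 170. ]
300 432 [537.1 -44.7 170. ]
(array([-7.077e-01, -2.608e-01, -1.000e-04]), array([-1.000e-03, -1.000e-04,  3.659e-01]))
(array([-0.744 ,  0.1502,  0.0757]), array([0.    , 0.    , 0.3667]))
```

Emit:
step_arm --deltas '[[[-0.1,-0.037,0],[0,0,0.06],1],[[-0.22,-0.08,0],[0,0,0.13],1],[[-0.35,-0.13,0],[0,0,0.2],1],[[-0.47,-0.175,0],[0,0,0.27],1],[[-0.6,-0.22,0],[0,0,0.33],1],[[-0.708,-0.261,0],[0,0,0.366],1],[[-0.708,-0.261,0],[0,0,0.366],1]]'

```text
t: 0.73
ee_pos: [341.3, 476.7, 222.5]
orientation: [1.22, 2.894, -0.001]
ft_force: [-0.3, 1.3, 0.2]
width: 88.1
grasp_force: 0.0
```

Emit:
step_arm --deltas '[[[-0.12,0.025,0.01],[0,0,0.06],0.2],[[-0.24,0.05,0.025],[0,0,0.13],0.2],[[-0.36,0.075,0.037],[0,0,0.19],0.2],[[-0.48,0.1,0.05],[0,0,0.26],0.2],[[-0.6,0.125,0.06],[0,0,0.32],0.2],[[-0.7,0.142,0.07],[0,0,0.367],0.2],[[-0.744,0.15,0.076],[0,0,0.367],0.2],[[-0.744,0.15,0.076],[0,0,0.367],0.2],[[-0.744,0.15,0.076],[0,0,0.367],0.2]]'

```text
t: 1.48
ee_pos: [525.6, 353.0, 199.4]
orientation: [-1.951, -2.461, 0.001]
ft_force: [0.0, -0.1, 0.7]
width: 52.6
grasp_force: 0.0
```

```bash
python3 - <<'E'
from workcell import *
from h import *
import cv2
c=get_image("wrist");pickle.dump(c,open("w1.pkl","wb"));cv2.imwrite("pics/w1.png",c["pixels"][:,:,::-1])
o=get_obs();print({k:np.round(o[k],3).tolist() for k in("t","ee_pos","orientation","ft_force","width","qpos")})
for p in ([526,353,181],[528,354,108],[526,353,0]):print(p,proj(c,p,True))
E
```

```text
{'t': 1.533, 'ee_pos': [525.028, 353.519, 199.617], 'orientation': [-1.95, -2.462, 0.001], 'ft_force': [-0.58, 0.027, -0.29], 'width': 53.048, 'qpos': [0.574, 0.461, 1.628, 0.001, 1.053, 0.342]}
[526, 353, 181] (np.float64(319.01246719968924), np.float64(277.54579696491504))
[528, 354, 108] (np.float64(323.00029404373186), np.float64(240.3411192707886))
[526, 353, 0] (np.float64(320.63294755896453), np.float64(212.73984126422334))
```

View pics/w1.png

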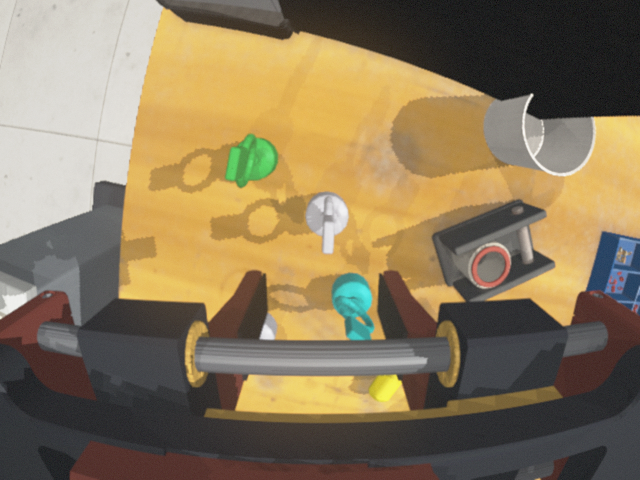

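The wrist view shows the steel weight at about (327,214) with its lug at about (328,238), between the green one (250,160) and the turquoise one (352,300). I'll refine its pose numerically.

```bash
python3 - <<'E'
from h import *
import cv2
c=pickle.load(open("w1.pkl","rb"))
a=c["pixels"][185:262,295:360]
hsv=cv2.cvtColor(a,cv2.COLOR_RGB2HSV)
m=((hsv[:,:,1]<60)).astype(np.uint8)
for r in range(0,77,2): print(185+r,''.join('%2d'%(min(99,v//3)) if k else ' .' for v,k in zip(hsv[r,10:55,2],m[r,10:55])))
E
```

```text
185  . . . . . . . . . . . . . . . . . . . . . . . . . . . . . . . . . . . . . . . . . . . . .
187  . . . . . . . . . . . . . . . . . . . . . . . . . . . . . . . . . . . . . . . . . . . . .
189  . . . . . . . . . . . . . . . . . . . . . . . . . . . . . . . . . . . . . . . . . . . . .
191  . . . . . . . . . . . . . . . . . . . . . . . . . . . . . . . . . . . . . . . . . . . . .
193  . . . . . . . . . . . . . .48484745474648474949495052535558 . . . . . . . . . . . . . . .
195  . . . . . . . . . . .48464647495053565960606058606059565555555558 . . . . . . . . . . . .
197  . . . . . . . .48454649536065676870716761555357606166707272706762585762 . . . . . . . . .
199  . . . . . .5047495359646871717273727059525056606364657174757575757367635961 . . . . . . .
201  . . . . .49515763687172727272737373685650535862646565707375767777767674726865 . . . . . .
203  . . . .475055606366727273727373747468565156637071727068717577787777777878777368 . . . . .
205  . . .5254575959606164657173737576767157535864697272717070747676767778798080787469 . . . .
207  . .55545860605958616060647274747675705553576569727
[... 1904 characters left out ...]
473 . . . . . . . . . . . . . . . .
249  . . . . . . . . . . . . . . . . .6064727475757676767573 . . . . . . . . . . . . . . . . .
251  . . . . . . . . . . . . . . . . . .65727576767676767672 . . . . . . . . . . . . . . . . .
253  . . . . . . . . . . . . . . . . . . . .67696969707172 . . . . . . . . . . . . . . . . . .
255  . . . . . . . . . . . . . . . . . . . . . . . . . . . . . . . . . . . . . . . . . . . . .
257  . . . . . . . . . . . . . . . . . . . . . . . . . . . . . . . . . . . . . . . . . . . . .
259  . . . . . . . . . . . . . . . . . . . . . . . . . . . . . . . . . . . . . . . . . . . . .
261  . . . . . . . . . . . . . . . . . . . . . . . . . . . . . . . . . . . . . . . . . . . . .
```

```bash
python3 - <<'E'
from h import *
c=pickle.load(open("w1.pkl","rb"));t=pickle.load(open("cam0.pkl","rb"))["top"]
a,b=onz(c,330,221.5,108,True),onz(c,328.2,253,108,True);m=(a+b)/2
print(a,b,m,np.linalg.norm(a-b),"yaw",np.arctan2(-(a-b)[0],(a-b)[1]))
print("tri lug top",tri([ray(c,329.1,237.2,True),ray(t,188.2,242.3)]))
print("foot bottom",onz(c,305+22.3,213,25,True))
o,r=[525.3,353.2,199.5],[-1.950,-2.462,.001]
print(delta(o,r,[m[0],m[1],110],.27))
E
```

```text
[529.63200379 368.35316223 108.        ] [533.75184026 345.75919298 108.        ] [531.69192202 357.0561776  108.        ] 22.966508202972452 yaw 0.18036080593337456
tri lug top (array([530.63842115, 356.14964751, 103.06455538]), [np.float64(1.4009918484527515), np.float64(1.400991848452638)])
foot bottom [531.07292442 358.77879252  25.        ]
(array([0.0075, 0.024 , 0.2983]), array([-0.0007, -0.0002, -0.026 ]))
```

Emit:
step_arm --deltas '[[[0.008,0.022,0.1],[0,0,0.02],0.0],[[0.008,0.022,0.2],[0,0,0.02],0.0],[[0.008,0.022,0.28],[0,0,0.02],0.0],[[0.008,0.022,0.34],[0,0,0.02],0.0],[[0.008,0.022,0.382],[0,0,0.02],0.0],[[0.008,0.022,0.382],[0,0,0.02],0.0],[[0.008,0.022,0.382],[0,0,0.02],-1],[[0.008,0.022,0.382],[0,0,0.02],-1],[[0.008,0.022,0.382],[0,0,0.02],-1],[[0.008,0.022,0.382],[0,0,0.02],-1],[[0.008,0.022,0.382],[0,0,0.02],-1],[[0.008,0.022,0.382],[0,0,0.02],-1],[[0.008,0.022,0.382],[0,0,0.02],-1],[[0.008,0.022,0.382],[0,0,0.02],-1]]'

```text
t: 2.7
ee_pos: [532.1, 356.8, 85.7]
orientation: [1.989, 2.431, 0.001]
ft_force: [-0.3, 0.5, 2.9]
width: 8.0
grasp_force: 30.0
```

Emit:
step_arm --deltas '[[[0,0,-0.05],[0,0,0],-1],[[0,0,-0.13],[0,0,0],-1],[[0,0,-0.22],[0,0,0],-1],[[0,0,-0.31],[0,0,0],-1],[[0,0,-0.38],[0,0,0],-1],[[-0.03,-0.01,-0.416],[0,0,0.01],-1],[[-0.1,-0.036,-0.416],[0,0,0.03],-1],[[-0.2,-0.073,-0.416],[0,0,0.05],-1],[[-0.3,-0.11,-0.416],[0,0,0.07],-1],[[-0.4,-0.147,-0.416],[0,0,0.09],-1],[[-0.5,-0.184,-0.416],[0,0,0.1],-1],[[-0.58,-0.213,-0.416],[0,0,0.107],-1],[[-0.63,-0.232,-0.416],[0,0,0.107],-1],[[-0.654,-0.241,-0.416],[0,0,0.107],-1],[[-0.654,-0.241,-0.416],[0,0,0.107],-1]]'

```text
t: 3.95
ee_pos: [499.1, 148.3, 209.5]
orientation: [-2.18, -2.261, 0.002]
ft_force: [-0.1, 0.8, -2.5]
width: 7.6
grasp_force: 30.0
```

Emit:
step_arm --deltas '[[[-0.05,-0.01,0.005],[0,0,0],-1],[[-0.14,-0.03,0.01],[0,0,0],-1],[[-0.24,-0.05,0.02],[0,0,0],-1],[[-0.34,-0.06,0.025],[0,0,0],-1],[[-0.44,-0.07,0.03],[0,0,0],-1],[[-0.54,-0.076,0.033],[0,0,0],-1],[[-0.61,-0.076,0.033],[0,0,0],-1],[[-0.64,-0.076,0.033],[0,0,0],-1],[[-0.654,-0.076,0.033],[0,0,0],-1],[[-0.654,-0.076,0.033],[0,0,0],-1],[[-0.654,-0.076,0.033],[0,0,0],-1]]'

```text
t: 4.87
ee_pos: [485.0, -45.9, 200.0]
orientation: [-2.177, -2.264, -0.0]
ft_force: [0.7, -0.2, -1.6]
width: 7.4
grasp_force: 30.0
```

```bash
python3 - <<'E'
from workcell import *
from h import *
import cv2
d={n:get_image(n) for n in("wrist","top","scene")};pickle.dump(d,open("w2.pkl","wb"))
o=get_obs();print({k:np.round(o[k],3).tolist() for k in("t","ee_pos","orientation","ft_force","width","moment")})
e=o["ee_pos"]
for n in d: print(n,[np.round(proj(d[n],p,n=="wrist"),1).tolist() for p in ([536.5,-48,170],[e[0],e[1],e[2]-26.7],[e[0],e[1],e[2]+22])])
w=cv2.resize(d["wrist"]["pixels"][130:430,120:520],(800,600),interpolation=cv2.INTER_CUBIC)
cv2.imwrite("pics/w2.png",w[:,:,::-1])
E
```

```text
{'t': 5.017, 'ee_pos': [484.87, -45.778, 200.116], 'orientation': [-2.176, -2.266, -0.0], 'ft_force': [-0.603, 0.76, -3.08], 'width': 8.025, 'moment': [-0.071, 0.077, -0.005]}
wrist [[409.7, 277.0], [317.9, 272.5], [316.7, 312.0]]
top [[368.7, 238.9], [367.4, 262.9], [369.0, 260.8]]
scene [[354.0, 218.0], [366.4, 223.7], [366.7, 203.5]]
```

View pics/w2.png

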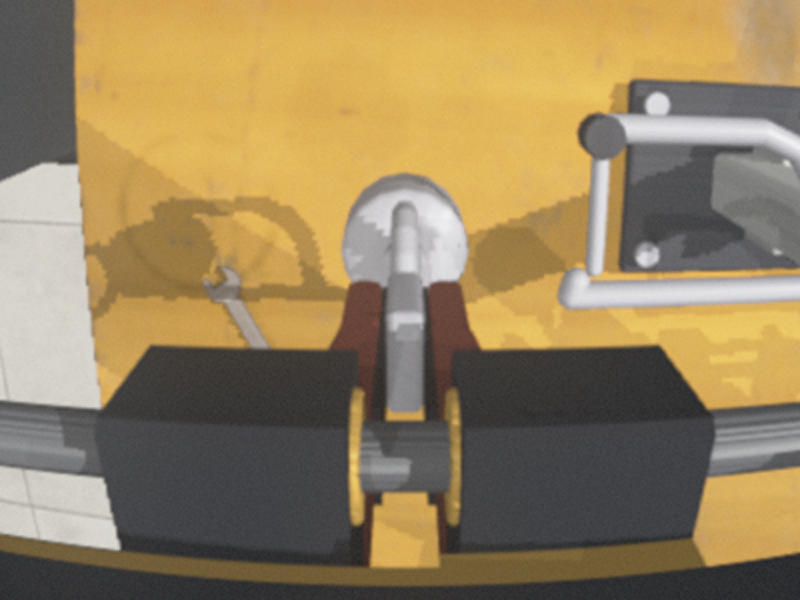

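The wrist view (crop scale 2, offset 120,130) shows the hook clearly. The bar axis is at about crop row 291, the gate at column 598, the nose at (570,292) and the hinge at (602,135). The held ring's foot is at about (405,237).

```bash
python3 - <<'E'
from h import *
import cv2
d=pickle.load(open("w2.pkl","rb"));c=d["wrist"];t=d["top"];t0=pickle.load(open("cam0.pkl","rb"))["top"]
q=lambda u,v:(119.75+u/2,129.75+v/2)
f=lambda u,v,z:np.round(onz(c,*q(u,v),z,True),1)
for n,u,v in(("baratgate",598,291),("bar far",780,290),("nose end",560,292),("gate",598,215),("hinge",602,135),("sidebar far",740,130)):print(n,f(u,v,170))
for n,u,v,uv in(("hinge",602,135,(348-.3,238.9)),("gatebar",598,291,(369-.2,239.2))):print(n,tri([ray(c,*q(u,v),True),ray(t0,*uv)]))
# foot silhouette prediction vs seen: centre line through TCP
e=np.array([484.9,-45.8,200.1])
th=np.linspace(0,2*np.pi,60)
for dz in(32,0):
  P=np.array([proj(c,[e[0]+20*np.cos(a),e[1]+20*np.sin(a),e[2]-85.7+dz],True) for a in th])
  C=(P-[119.75,129.75])*2;print("foot z",dz,"cols",C[:,0].min(),C[:,0].max(),"rows",C[:,1].min(),C[:,1].max())
print("ring top +y", (np.array(proj(c,[e[0],e[1]+23,e[2]-26.7],True))-[119.75,129.75])*2)
print("lug +y end top", (np.array(proj(c,[e[0],e[1]+12,e[2]+22.3],True))-[119.75,129.75])*2,(np.array(proj(c,[e[0],e[1]-12,e[2]+22.3],True))-[119.75,129.75])*2)
a=c["pixels"];hsv=cv2.cvtColor(a,cv2.COLOR_RGB2HSV)
for x in(430,450,470,490,505):
  col=hsv[262:292,x];print(x,[262+i for i in range(30) if col[i,1]<60])
for y in(240,250,260):print(y,[k for k in range(405,435) if hsv[y,k,1]<60])
E
```

```text
baratgate [541.7 -46.8 170. ]
bar far [600.6 -45.7 170. ]
nose end [530.7 -47.4 170. ]
gate [539.2 -24.8 170. ]
hinge [538.1  -2.8 170. ]
sidebar far [579.    1.3 170. ]
hinge (array([534.86518056,  -2.32173369, 179.51833318]), [np.float64(0.9893637905339946), np.float64(0.9893637905338947)])
gatebar (array([537.85781013, -46.63681949, 174.19440697]), [np.float64(2.8977881690249663), np.float64(2.897788169024917)])
foot z 32 cols 331.86054973809496 462.84174272428197 rows 191.28589261805917 316.27433361054295
foot z 0 cols 340.50091964231365 455.85220037116574 rows 170.7493439356379 282.06270005140254
ring top +y [399.64361546 202.66787143]
lug +y end top [396.07869621 312.0602738 ] [392.08292409 414.97806226]
430 [262, 263, 270, 271, 272, 273, 274, 275, 276, 277, 278, 279, 280, 281, 282, 283]
450 [262, 263, 264, 270, 271, 272, 273, 274, 275, 276, 277, 278, 279, 280, 281, 282]
470 [262, 263, 264, 269, 270, 271, 272, 273, 274, 275, 276, 277, 278, 279, 280, 281]
490 [262, 263, 269, 270, 271, 272, 273, 274, 275, 276, 277, 278, 279, 280, 281]
505 [262, 263, 268, 269, 270, 271, 272, 273, 274, 275, 276, 277, 278, 279, 280]
240 [414, 415, 416, 417, 418, 419, 420, 421, 422, 432, 433, 434]
250 [414, 415, 416, 417, 418, 419, 420, 421, 422, 431, 432, 433, 434]
260 [413, 414, 415, 416, 417, 418, 419, 420, 421, 430, 431, 432, 433, 434]
```

Emit:
step_arm --deltas '[[[-0.004,0.02,0.005],[0,0,0],-1],[[-0.008,0.04,0.01],[0,0,0],-1],[[-0.008,0.06,0.01],[0,0,0],-1],[[-0.008,0.08,0.01],[0,0,0],-1],[[-0.008,0.1,0.01],[0,0,0],-1],[[-0.008,0.1,0.01],[0,0,0],-1],[[-0.008,0.1,0.01],[0,0,0],-1],[[-0.008,0.1,0.01],[0,0,0],-1]]'

```text
t: 5.68
ee_pos: [514.7, -48.0, 197.0]
orientation: [-2.177, -2.264, 0.001]
ft_force: [-0.9, -0.1, -2.4]
width: 8.0
grasp_force: 30.0
```

```bash
python3 - <<'E'
from workcell import *
from h import *
import cv2
d={n:get_image(n) for n in("wrist","top","scene")};pickle.dump(d,open("w3.pkl","wb"))
o=get_obs();print({k:np.round(o[k],3).tolist() for k in("t","ee_pos","orientation","ft_force","width","moment")})
w=cv2.resize(d["wrist"]["pixels"][180:330,250:450],(800,600),interpolation=cv2.INTER_CUBIC)
s=cv2.resize(d["scene"]["pixels"][180:255,310:410],(400,300),interpolation=cv2.INTER_CUBIC)
w[300:,400:]=s
cv2.imwrite("pics/w3.png",w[:,:,::-1])
E
```

```text
{'t': 5.833, 'ee_pos': [514.626, -48.106, 197.181], 'orientation': [-2.178, -2.264, 0.0], 'ft_force': [-0.185, 1.238, -2.605], 'width': 7.98, 'moment': [-0.03, 0.093, 0.033]}
```

View pics/w3.png

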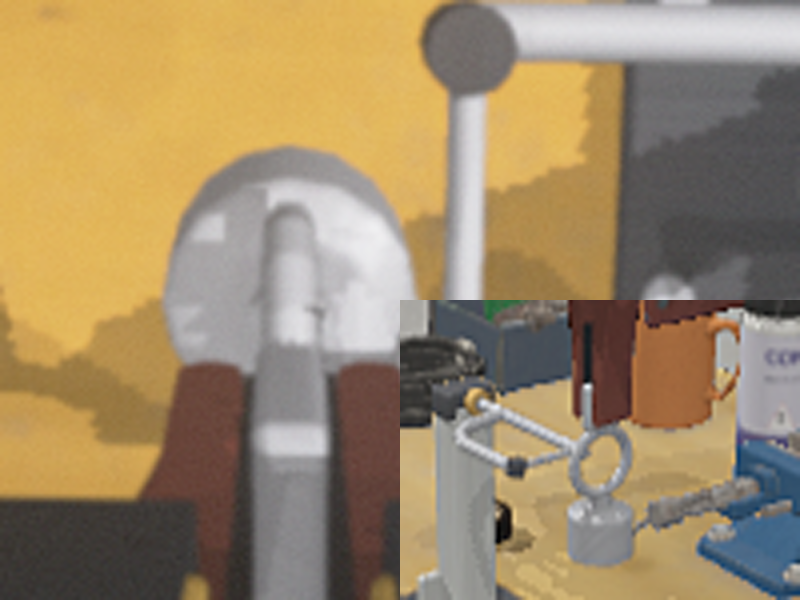

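The ring's side (290,205) lines up about 1 mm inside the aim line relative to the hinge (468,48), and the scene inset shows the nose pointing into the hole. I'll push in.

Emit:
step_arm --deltas '[[[0.003,0.01,0],[0,0,0],-1],[[0.003,0.025,0],[0,0,0],-1],[[0.003,0.04,0],[0,0,0],-1],[[0.003,0.055,0],[0,0,0],-1],[[0.003,0.07,0],[0,0,0],-1],[[0.003,0.08,0],[0,0,0],-1],[[0.003,0.09,0],[0,0,0],-1],[[0.003,0.1,0],[0,0,0],-1]]'

```text
t: 6.5
ee_pos: [543.8, -45.7, 196.6]
orientation: [-2.176, -2.263, 0.003]
ft_force: [-5.1, 0.8, -1.6]
width: 7.6
grasp_force: 30.0
```

Emit:
step_arm --deltas '[[[0,0.01,0],[0,0,0],-1],[[0,0.02,0],[0,0,0],-1],[[0,0.03,0],[0,0,0],-1],[[0,0.04,0],[0,0,0],-1],[[0,0.05,0],[0,0,0],-1],[[0,0.05,0],[0,0,0],-1]]'

```text
t: 7.0
ee_pos: [559.2, -45.5, 196.5]
orientation: [-2.176, -2.264, 0.003]
ft_force: [-4.3, -1.9, -3.6]
width: 7.9
grasp_force: 30.0
```

```bash
cat > look.py <<'E'
import sys
from workcell import *
from h import *
import cv2
def obs():
    o=get_obs();print({k:np.round(o[k],2).tolist() for k in("t","ee_pos","orientation","ft_force","width","moment")})
if __name__=="__main__":
    obs();c=get_image("wrist");pickle.dump(c,open(sys.argv[1]+".pkl","wb"))
    hsv=cv2.cvtColor(c["pixels"],cv2.COLOR_RGB2HSV)
    # hinge disc: dark grey low-sat blob near the hook's hinge
    for y in range(190,262,4): print(y,''.join('#' if hsv[y,k,1]<60 and hsv[y,k,2]>130 else('o' if hsv[y,k,1]<70 else '.') for k in range(270,420)))
E
python3 look.py w4
```

```text
{'t': 7.0, 'ee_pos': [559.2, -45.55, 196.51], 'orientation': [-2.18, -2.26, 0.0], 'ft_force': [-4.26, -1.91, -3.64], 'width': 7.86, 'moment': [-0.39, 0.96, 0.04]}
190 ...................oooooooooooooooooooo#############################################################################################################oo
194 ...................oooooooooooooooooooooo#############################################################################################################
198 ....................ooooooooooooooooooo#....................................................oooooooooooooooooooooooooooooooooooo######################
202 .......................#oooooooooooo######..................................................oooooooooooooooooooooooooooooooooooooooooooooo############
206 ..................................############..............................................oooooooooooooooooooooooooooooooooooooooooooooooo####o#####
210 .....................................############..........................................ooooooooooooooooooooooooooooooooooooooooooooooooo#o#o##oo##
214 ...
[... 1152 characters left out ...]
############.........ooooooooooooooooooooooooooooooooooooooooooooooooooooooooooo
246 ......................#############################################################........ooooooooooooooooooooooooooooooooooooooooooooooooooooooooooo
250 .....................##############################################################o.......ooooooooooooooooooooooooooooooooooooooooooooooooooooooooooo
254 ....................o###############################################################.......ooooooo############oooooooooooooooooooooooooooooooooooooooo
258 .....................##############################################################o.......oooooo#############oooooooooooooooooooooooooooooooooooooooo
```

```bash
python3 - <<'E'
from h import *
for n,u,v in(("w2",421,197),("w3",367,192),("w4",300,192)):
    d=pickle.load(open(n+".pkl","rb"));c=d["wrist"] if n!="w4" else d
    print(n,onz(c,u,v,177,True))
E
```

```text
w2 [536.30012428  -1.73051223 177.        ]
w3 [537.26887379  -2.48847259 177.        ]
w4 [548.65781487  -1.31353524 177.        ]
```

Emit:
step_arm --deltas '[[[0,0.01,0],[0,0,0],-1],[[0,0.02,0],[0,0,0],-1],[[0,0.03,0],[0,0,0],-1],[[0,0.04,0],[0,0,0],-1],[[0,0.05,0],[0,0,0],-1],[[0,0.05,0],[0,0,0],-1]]'

```text
t: 7.55
ee_pos: [575.0, -45.4, 196.9]
orientation: [2.177, 2.264, -0.001]
ft_force: [-2.3, -3.8, -3.4]
width: 8.0
grasp_force: 30.0
```

Emit:
step_arm --deltas '[[[0,0.01,0],[0,0,0],-1],[[0,0.02,0],[0,0,0],-1],[[0,0.03,0],[0,0,0],-1],[[0,0.04,0],[0,0,0],-1],[[0,0.05,0],[0,0,0],-1],[[0,0.05,0],[0,0,0],-1]]'

```text
t: 8.05
ee_pos: [591.3, -44.0, 197.7]
orientation: [2.177, 2.263, 0.003]
ft_force: [-0.1, 0.2, -1.9]
width: 7.7
grasp_force: 30.0
```

```bash
python3 look.py w5 | cut -c1-160
```

```text
{'t': 8.05, 'ee_pos': [591.35, -44.02, 197.68], 'orientation': [2.18, 2.26, 0.0], 'ft_force': [-0.14, 0.25, -1.92], 'width': 7.66, 'moment': [-0.07, 0.01, 0.02]
190 ###############################################################################################ooooooooooooooooooooooooooooooooooooo##########oooooooo
194 ####################################################################################################ooooooooooooooooooooooooooooooooooo##########ooooo
198 ..........................................................oooooooooooooooo#############################oooooooooooooooooooooooooooooooo##########ooooo
202 ..........................................................ooooooooooooooooooooooooooo#####################ooooooooooooooooooooooooooooo##########ooooo
206 .........................................................oooooooooooooooooooooooooooooooooo#########################################oo##########oooooo
210 ..........................................................oooooooooooooooooooooooooooooooooooo##################################################oooooo
214 .....
[... 1150 characters left out ...]
############ooooooooooooooooooooooooo###############ooooooooooooo#oo######oooooo
246 ......................######################################o#####o#o##############oooooooooooooooooooooooo################oooooooooooooooooo##ooooooo
250 .....................o##############################################################ooooooooooooooooooooooo################ooooooooooooooooooo###ooooo
254 .....................#############################################################oooooooooooooooooooooooooo###############ooooooooooooooooooo####oooo
258 .....................############################################################ooooooooooooooooooooooooooo################oooooooooooooooooo###ooooo
```

```bash
python3 - <<'E'
from h import *
import cv2
c=pickle.load(open("w5.pkl","rb"))
cv2.imwrite("pics/w5.png",cv2.resize(c["pixels"][160:340,180:420],(800,600))[:,:,::-1])
E
```

```text
(no output)
```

View pics/w5.png

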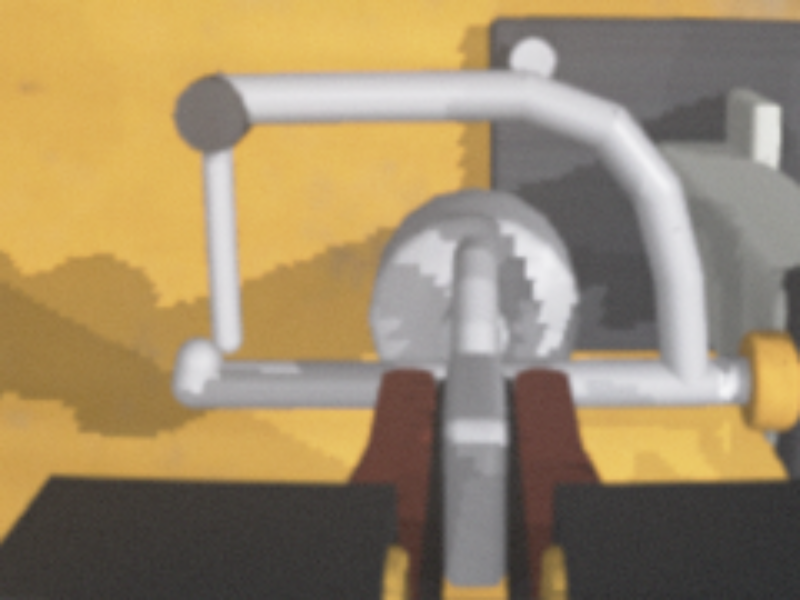

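The gate is shut (crop column ~222, from hinge (212,112) to nose (197,370)), with the ring behind it on the bar at column ~475. Now I'll pull back.

Emit:
step_arm --deltas '[[[0,-0.015,0],[0,0,0],-1],[[0,-0.035,0],[0,0,0],-1],[[0,-0.055,0],[0,0,0],-1],[[0,-0.075,0],[0,0,0],-1],[[0,-0.09,0],[0,0,0],-1],[[0,-0.1,0],[0,0,0],-1],[[0,-0.105,0],[0,0,0],-1],[[0,-0.11,0],[0,0,0],-1],[[0,-0.115,0],[0,0,0],-1],[[0,-0.12,0],[0,0,0],-1],[[0,-0.125,0],[0,0,0],-1],[[0,-0.13,0],[0,0,0],-1],[[0,-0.13,0],[0,0,0],-1]]'

```text
t: 9.18
ee_pos: [552.1, -45.8, 197.6]
orientation: [2.176, 2.263, 0.003]
ft_force: [5.1, -0.7, -4.3]
width: 7.8
grasp_force: 30.0
```

Emit:
step_arm --deltas '[[[0,-0.004,0],[0,0,0],-1],[[0,-0.008,0],[0,0,0],-1],[[0,-0.012,0],[0,0,0],-1],[[0,-0.012,0],[0,0,0],-1]]'

```text
t: 9.52
ee_pos: [548.3, -45.9, 197.5]
orientation: [2.177, 2.263, 0.002]
ft_force: [4.5, -0.5, -4.2]
width: 8.0
grasp_force: 30.0
```

Emit:
step_arm --deltas '[[[0,-0.004,0],[0,0,0],-1],[[0,-0.008,0],[0,0,0],-1],[[0,-0.01,0],[0,0,0],-1],[[0,-0.01,0],[0,0,0],-1]]'

```text
t: 9.85
ee_pos: [545.1, -46.1, 197.5]
orientation: [2.177, 2.263, 0.002]
ft_force: [5.5, 0.1, -2.9]
width: 7.8
grasp_force: 30.0
```

Emit:
step_arm --deltas '[[[0,-0.003,0],[0,0,0],-1],[[0,-0.006,0],[0,0,0],-1],[[0,-0.006,0],[0,0,0],-1]]'

```text
t: 10.1
ee_pos: [543.1, -46.2, 197.4]
orientation: [2.177, 2.263, 0.001]
ft_force: [4.6, 1.0, -3.2]
width: 7.7
grasp_force: 30.0
```

Emit:
step_arm --deltas '[[[0,-0.003,0],[0,0,0],-1],[[0,-0.006,0],[0,0,0],-1],[[0,-0.006,0],[0,0,0],-1]]'

```text
t: 10.35
ee_pos: [541.2, -46.2, 197.4]
orientation: [2.177, 2.264, 0.001]
ft_force: [5.2, -0.2, -2.2]
width: 8.0
grasp_force: 30.0
```

Emit:
step_arm --deltas '[[[0,-0.003,0],[0,0,0],-1],[[0,-0.005,0],[0,0,0],-1],[[0,-0.005,0],[0,0,0],-1]]'

```text
t: 10.6
ee_pos: [540.1, -46.3, 197.5]
orientation: [2.177, 2.263, 0.002]
ft_force: [5.9, 0.2, -4.5]
width: 8.0
grasp_force: 30.0
```

Emit:
step_arm --deltas '[[[0,-0.002,0],[0,0,0],-1],[[0,-0.004,0],[0,0,0],-1],[[0,-0.004,0],[0,0,0],-1]]'

```text
t: 10.85
ee_pos: [539.7, -46.3, 197.6]
orientation: [2.176, 2.262, 0.004]
ft_force: [9.2, 0.8, -5.9]
width: 8.2
grasp_force: 30.0
```

Emit:
step_arm --deltas '[[[0,-0.003,0],[0,0,0],-1],[[0,-0.003,0],[0,0,0],-1],[[0,-0.003,0],[0,0,0],-1]]'

```text
t: 11.1
ee_pos: [539.4, -46.3, 197.7]
orientation: [2.176, 2.261, 0.005]
ft_force: [9.9, 0.5, -7.1]
width: 7.9
grasp_force: 30.1
```

Emit:
step_arm --deltas '[[[0,0,0],[0,0,0],-1],[[0,0,0],[0,0,0],-1],[[0,0,0],[0,0,0],-1],[[0,0,0],[0,0,0],-1],[[0,0,0],[0,0,0],-1],[[0,0,0],[0,0,0],-1]]'

```text
t: 11.6
ee_pos: [539.4, -46.3, 197.7]
orientation: [2.176, 2.261, 0.005]
ft_force: [10.6, 0.8, -6.2]
width: 7.7
grasp_force: 30.1
```

Emit:
step_arm --deltas '[[[0,0,0],[0,0,0],-1],[[0,0,0],[0,0,0],-1],[[0,0,0],[0,0,0],-1],[[0,0,0],[0,0,0],-1],[[0,0,0],[0,0,0],-1],[[0,0,0],[0,0,0],-1]]'

```text
t: 12.1
ee_pos: [539.4, -46.3, 197.7]
orientation: [2.176, 2.261, 0.005]
ft_force: [10.4, 1.2, -6.1]
width: 7.9
grasp_force: 30.1
```

Emit:
step_arm --deltas '[[[0,0,0],[0,0,0],-1],[[0,0,0],[0,0,0],-1],[[0,0,0],[0,0,0],-1],[[0,0,0],[0,0,0],-1],[[0,0,0],[0,0,0],-1],[[0,0,0],[0,0,0],-1]]'

```text
t: 12.6
ee_pos: [539.4, -46.3, 197.7]
orientation: [2.176, 2.261, 0.005]
ft_force: [10.6, 0.2, -7.2]
width: 8.1
grasp_force: 30.1
```

Emit:
step_arm --deltas '[[[0,0.006,0],[0,0,0],-1],[[0,0.015,0],[0,0,0],-1],[[-0.001,0.03,0],[0,0,0],-1],[[-0.002,0.045,0],[0,0,0],-1],[[-0.003,0.06,0],[0,0,0],-1],[[-0.004,0.075,0],[0,0,0],-1],[[-0.004,0.09,0],[0,0,0],-1],[[-0.004,0.105,0],[0,0,0],-1],[[-0.004,0.113,0],[0,0,0],-1],[[-0.004,0.113,0],[0,0,0],-1]]'

```text
t: 13.43
ee_pos: [571.5, -46.2, 197.1]
orientation: [2.178, 2.264, 0.0]
ft_force: [-0.2, -0.2, -3.1]
width: 7.7
grasp_force: 30.0
```

Emit:
step_arm --deltas '[[[0,0,0.006],[0,0,0],-1],[[0,0,0.014],[0,0,0],-1],[[0,0,0.022],[0,0,0],-1],[[0,0,0.028],[0,0,0],-1],[[0,0,0.032],[0,0,0],-1],[[0,0,0.035],[0,0,0],-1],[[0,0,0.035],[0,0,0],-1]]'

```text
t: 14.02
ee_pos: [570.8, -46.2, 186.4]
orientation: [-2.177, -2.264, 0.0]
ft_force: [0.4, 0.2, -3.1]
width: 7.8
grasp_force: 30.0
```

```bash
python3 - <<'E'
from look import *
obs()
c=get_image("wrist");s=get_image("scene")
w=cv2.resize(c["pixels"][160:310,200:400],(800,600),interpolation=cv2.INTER_CUBIC)
w[300:,400:]=cv2.resize(s["pixels"][180:255,300:400],(400,300),interpolation=cv2.INTER_CUBIC)
cv2.imwrite("pics/w6.png",w[:,:,::-1])
E
```

```text
{'t': 14.02, 'ee_pos': [570.8, -46.18, 186.44], 'orientation': [-2.18, -2.26, 0.0], 'ft_force': [0.36, 0.21, -3.11], 'width': 7.84, 'moment': [-0.13, 0.06, 0.01]}
```

View pics/w6.png

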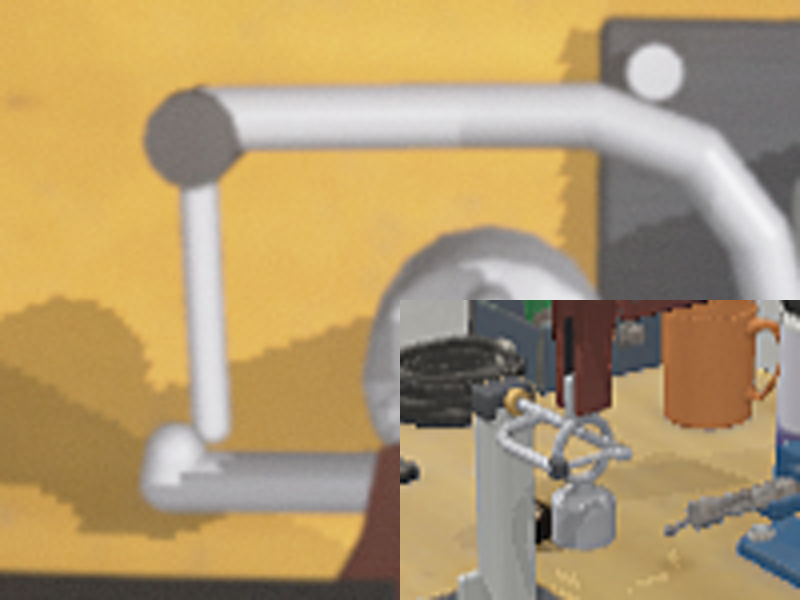

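The gate is shut and the ring is on the bar, with the load still on the arm. I'll lower it gently.

Emit:
step_arm --deltas '[[[0,0,0.002],[0,0,0],-1],[[0,0,0.004],[0,0,0],-1],[[0,0,0.004],[0,0,0],-1],[[0,0,0.004],[0,0,0],-1]]'

```text
t: 14.45
ee_pos: [570.9, -46.2, 185.5]
orientation: [-2.178, -2.264, -0.0]
ft_force: [0.0, 0.2, -1.5]
width: 8.0
grasp_force: 30.0
```

Emit:
step_arm --deltas '[[[0,0,0.001],[0,0,0],-1],[[0,0,0.002],[0,0,0],-1],[[0,0,0.002],[0,0,0],-1],[[0,0,0.002],[0,0,0],-1]]'

```text
t: 14.78
ee_pos: [570.9, -46.2, 184.8]
orientation: [-2.178, -2.264, 0.0]
ft_force: [-1.2, 0.1, -2.6]
width: 8.0
grasp_force: 30.0
```

Emit:
step_arm --deltas '[[[0,0,0.001],[0,0,0],-1],[[0,0,0.002],[0,0,0],-1],[[0,0,0.002],[0,0,0],-1],[[0,0,0.002],[0,0,0],-1]]'

```text
t: 15.12
ee_pos: [571.0, -46.2, 184.5]
orientation: [2.178, 2.264, 0.0]
ft_force: [-0.7, 0.9, 0.2]
width: 7.8
grasp_force: 30.0
```

Emit:
step_arm --deltas '[[[0,0,0.001],[0,0,0],-1],[[0,0,0.002],[0,0,0],-1],[[0,0,0.002],[0,0,0],-1],[[0,0,0.002],[0,0,0],-1]]'

```text
t: 15.45
ee_pos: [571.1, -46.2, 184.3]
orientation: [2.177, 2.264, 0.0]
ft_force: [-3.0, 0.4, 5.6]
width: 7.4
grasp_force: 30.0
```

Emit:
step_arm --deltas '[[[0,0,-0.0015],[0,0,0],-1],[[0,0,-0.002],[0,0,0],-1],[[0,0,-0.002],[0,0,0],-1],[[0,0,-0.002],[0,0,0],-1],[[0,0,-0.002],[0,0,0],-1]]'

```text
t: 15.87
ee_pos: [571.1, -46.2, 184.4]
orientation: [2.178, 2.264, 0.0]
ft_force: [-1.4, -0.6, 2.9]
width: 7.8
grasp_force: 30.0
```

```bash
python3 -c "
from look import *
obs()"
```

```text
{'t': 15.87, 'ee_pos': [571.06, -46.17, 184.35], 'orientation': [2.18, 2.26, 0.0], 'ft_force': [-1.42, -0.56, 2.87], 'width': 7.78, 'moment': [-0.03, 0.32, 0.0]}
```

Emit:
step_arm --deltas '[[[0,0,-0.0015],[0,0,0],-1],[[0,0,-0.0015],[0,0,0],-1],[[0,0,-0.0015],[0,0,0],-0.8],[[0,0,-0.0015],[0,0,0],-0.77],[[0,0,-0.0015],[0,0,0],-0.74],[[0,0,-0.0015],[0,0,0],-0.7],[[0,0,-0.0015],[0,0,0],-0.65],[[0,0,-0.0015],[0,0,0],-0.6],[[0,0,-0.0015],[0,0,0],-0.5],[[0,0,-0.0015],[0,0,0],-0.4],[[0,0,-0.0015],[0,0,0],-0.4],[[0,0,-0.0015],[0,0,0],-0.4]]'

```text
t: 16.87
ee_pos: [571.0, -46.2, 184.7]
orientation: [2.178, 2.264, 0.0]
ft_force: [-0.1, 0.2, 1.2]
width: 26.2
grasp_force: 0.0
```

Emit:
step_arm --deltas '[[[0,0,-0.02],[0,0,0],-0.4],[[0,0,-0.05],[0,0,0],-0.4],[[0,0,-0.1],[0,0,0],-0.4],[[0,0,-0.17],[0,0,0],-0.4],[[0,0,-0.25],[0,0,0],-0.4],[[0,0,-0.3],[0,0,0],-0.4],[[0,0,-0.3],[0,0,0],-0.4],[[0,0,-0.3],[0,0,0],-0.4],[[0,0,-0.3],[0,0,0],-0.4],[[0,0,-0.3],[0,0,0],-0.4],[[0,0,-0.3],[0,0,0],-0.4],[[0,0,-0.3],[0,0,0],-0.4]]'

```text
t: 17.87
ee_pos: [570.5, -46.1, 273.7]
orientation: [-2.177, -2.263, 0.002]
ft_force: [0.7, 0.1, 0.6]
width: 26.5
grasp_force: 0.0
```

```bash
python3 - <<'E'
from look import *
obs()
c=get_image("wrist");s=get_image("scene")
for i in range(8): c2=get_image("wrist")
s2=get_image("scene")
A=lambda a,b:int(np.abs(cv2.blur(a["pixels"],(3,3)).astype(int)-cv2.blur(b["pixels"],(3,3))).max())
print("motion",A(c,c2),A(s,s2))
w=np.hstack([cv2.resize(c2["pixels"][160:310,220:370],(400,400)),cv2.resize(s2["pixels"][180:260,300:380],(400,400),interpolation=cv2.INTER_CUBIC)])
cv2.imwrite("pics/w7.png",w[:,:,::-1])
E
```

```text
{'t': 17.87, 'ee_pos': [570.51, -46.14, 273.72], 'orientation': [-2.18, -2.26, 0.0], 'ft_force': [0.73, 0.11, 0.58], 'width': 26.54, 'moment': [-0.11, 0.08, -0.01]}
motion 123 53
```

View pics/w7.png

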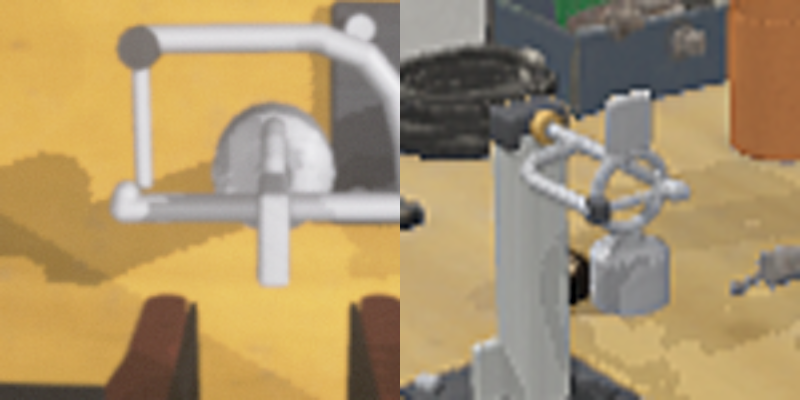

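The ring hangs on the bar behind the shut gate, and the fingers are well clear. I'll let any swing die out.

Emit:
step_arm --deltas '[[[0,0,0],[0,0,0],-0.4],[[0,0,0],[0,0,0],-0.4],[[0,0,0],[0,0,0],-0.4],[[0,0,0],[0,0,0],-0.4],[[0,0,0],[0,0,0],-0.4],[[0,0,0],[0,0,0],-0.4],[[0,0,0],[0,0,0],-0.4],[[0,0,0],[0,0,0],-0.4],[[0,0,0],[0,0,0],-0.4],[[0,0,0],[0,0,0],-0.4],[[0,0,0],[0,0,0],-0.4],[[0,0,0],[0,0,0],-0.4],[[0,0,0],[0,0,0],-0.4],[[0,0,0],[0,0,0],-0.4],[[0,0,0],[0,0,0],-0.4],[[0,0,0],[0,0,0],-0.4],[[0,0,0],[0,0,0],-0.4],[[0,0,0],[0,0,0],-0.4],[[0,0,0],[0,0,0],-0.4],[[0,0,0],[0,0,0],-0.4]]'

```text
t: 20.08
ee_pos: [571.0, -46.2, 274.7]
orientation: [-2.178, -2.264, 0.0]
ft_force: [0.5, -0.3, 0.0]
width: 26.5
grasp_force: 0.0
```

Emit:
step_arm --deltas '[[[0,0,0],[0,0,0],-0.4],[[0,0,0],[0,0,0],-0.4],[[0,0,0],[0,0,0],-0.4],[[0,0,0],[0,0,0],-0.4],[[0,0,0],[0,0,0],-0.4],[[0,0,0],[0,0,0],-0.4],[[0,0,0],[0,0,0],-0.4],[[0,0,0],[0,0,0],-0.4],[[0,0,0],[0,0,0],-0.4],[[0,0,0],[0,0,0],-0.4],[[0,0,0],[0,0,0],-0.4],[[0,0,0],[0,0,0],-0.4],[[0,0,0],[0,0,0],-0.4],[[0,0,0],[0,0,0],-0.4],[[0,0,0],[0,0,0],-0.4],[[0,0,0],[0,0,0],-0.4],[[0,0,0],[0,0,0],-0.4],[[0,0,0],[0,0,0],-0.4],[[0,0,0],[0,0,0],-0.4],[[0,0,0],[0,0,0],-0.4]]'

```text
t: 21.75
ee_pos: [571.0, -46.2, 274.7]
orientation: [-2.178, -2.264, 0.0]
ft_force: [0.8, -1.1, -0.9]
width: 26.3
grasp_force: 0.0
```

```bash
cat > still.py <<'E'
from look import *
obs()
I=[get_image("wrist")["pixels"][160:310,220:370] for _ in range(12)]
g=[cv2.GaussianBlur(cv2.cvtColor(i,cv2.COLOR_RGB2GRAY).astype(np.float32),(0,0),1) for i in I]
# crop of lug/weight and static crop (hinge/gate) : sub-pixel shift vs first frame
for n,(r,c) in {"lug":(slice(35,112),slice(75,130)),"hinge":(slice(5,35),slice(35,75))}.items():
    print(n,[np.round(cv2.phaseCorrelate(g[0][r,c],k[r,c])[0],2).tolist() for k in g[1:]],[round(float(np.abs(k[r,c]-g[0][r,c]).max())) for k in g[1:]])
E
python3 still.py
```

```text
{'t': 21.75, 'ee_pos': [570.96, -46.2, 274.73], 'orientation': [-2.18, -2.26, 0.0], 'ft_force': [0.8, -1.06, -0.9], 'width': 26.28, 'moment': [-0.07, 0.06, 0.03]}
lug [[0.01, -0.0], [0.0, -0.0], [0.02, -0.0], [0.02, -0.0], [0.02, 0.0], [0.01, 0.0], [0.0, -0.0], [0.01, 0.0], [0.01, -0.0], [0.01, -0.0], [-0.0, 0.01]] [2, 2, 2, 2, 2, 2, 2, 2, 2, 2, 2]
hinge [[-0.02, 0.05], [0.03, -0.0], [-0.01, -0.03], [-0.05, 0.01], [-0.02, 0.03], [-0.05, 0.06], [-0.01, 0.04], [-0.03, -0.04], [-0.01, -0.01], [-0.06, 0.01], [0.01, 0.0]] [2, 1, 2, 1, 2, 1, 1, 2, 1, 2, 1]
```

The weight hangs still, so I'm handing the job in.

```bash
python3 -c "
from workcell import *
print(close_job())"
```

```text
the job is handed in; nothing more can be done
None
```

The job is handed in: the steel ring weight hangs still and released on the hook's straight bar behind the shut gate, after a pull of about 10.5 N at the end of the play was held for 1.5 s; the largest sideways force read was 10.6 N, and no score came back.

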